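Flip the locking toggle of the analyser's supply

TASK

Switch the analyser's supply over at its locking toggle: lift the ball-shaped sliding collar on the lever clear of the two fins, swing the lever all the way over to its other side, then let go so that the collar drops home again behind the fins. Do not move the plain toggle on the other box.

Things in the scene. Friction and masses are not known exactly. Their poses are not given: they have to be found in the camera images.
- locking_pivot (a point): Fixed point on the locking lever's hinge axis, 68 mm above the bench, 8 mm above its fixed grey box (130 x 90 x 60 mm, left or right on the bench). z up, y the hinge axis, x (level) the way the lever must swing. Two forked steel fins, 10 mm long in x, stand 5 to 10 mm either side in y and 37 mm above this point; the lever passes between. Above the box all lies within 15 mm of it in y.
- collar_mid (a point): Centre of the collar's aluminium ball (diameter 30 mm, on a sleeve 34 mm long) on the lever; z points out along the lever. 51 mm from the pivot when home; slides 24 mm further out against 1 to 2 N (spring, weight), drops back by itself. Its tongue below (14 x 20 x 6 mm) strikes the fins unless lifted over 9 mm (15 to 20 is good). Grip it across y, fingers straight down; it turns between them.
- locking_lever (a joint): Angle of the locking lever, rad (8 mm steel rod, 12 mm cap at its end 106 mm from the pivot). 0: leans 0.4 from upright towards the pivot point's -x; 0.4: upright; 0.8: at its far stop, leaning 0.4 towards +x. Starts between 0 and 0.05. Unlocked, its weight tips it to the nearer stop (under 1 N at the collar). With the collar home it has only 0.07 of play at either end.
- plain_tip (a point): Bystander: centre of the 16 mm ball at the top of the plain toggle's bare lever (8 mm rod, 90 mm from its pivot), with no collar and no fins, on a box like the other one, on the other side of the bench. To be left as it is.
Things that resemble listed ones, but are neither listed nor needed, are in the scene too. What is shaped like the part that bears locking_pivot but purple is not meant.

How it is judged (in metres and radians):
On the way:
1. the collar is lifted 7 mm or more while the lever is still on its first side (distance between collar_mid and locking_pivot above 0.058 m and value of joint locking_lever below 0.25 rad), for 0.05 s.
At the end, for the whole second after the job is handed in: The locking lever leans to its other side, within 0.12 rad of its far stop (above 0.68 rad), and the collar is back home, within 4 mm of its lowest position (value of joint locking_lever above 0.68 rad and distance between collar_mid and locking_pivot below 0.055 m); the robot touches nothing.
It fails at once if the plain toggle's lever is moved by more than 20 mm at its tip (distance of plain_tip from where it was at the start of the episode above 0.02 m).
It also fails if it takes over 35 s, if anything falls off the work surface, if the arm or the gripper's body presses on something with over 40 N, if the wrist force passes 120 N, or if a joint passes its speed limit or range.

ROBOT

A 7-joint arm with a two-finger parallel gripper is mounted at the origin on the work surface. World frame = base frame: x ahead of the robot, y to its left, z up, the work surface at z = 0. Lengths are in mm, angles in rad, forces in N, time in s.
With the tool pointing down it reaches from about 350 to 900 mm from the base axis. Payload 19.9 kg.
Tool frame: the origin (TCP) lies between the finger pads; the fingertips stand 8 mm ahead of it and the grasp point (between the pads) lies 11 mm behind it; y points along the fingers, z is the direction in which the jaws open and shut, and the axes are right-handed (so a half turn about y gives the same grasp; the last joint's range is limited). The gripper opens to 94 mm and grips with 3 to 60 N. Pads are 16 mm wide; open, the fingers measure 119 mm over their backs; the gripper's body (75 mm by 177 mm) begins 78 mm behind the grasp point.
Start: joints at [1.141, 0.417, -0.01, 1.614, 0.005, 1.111, -0.053], TCP at [236.338, -578.571, 213.425] pointing down, gripper open.
Joint ranges: [-2.81, 2.81], [-0.39, 2.02], [-1.27, 1.25], [0.06, 2.57], [-1.19, 4.33], [0.19, 2], [-2.82, 2.82]. Speed limits (rad/s): [1.89, 1.89, 2.39, 2.39, 3.01, 3.01, 3.01].

INTERFACE

Orientations are given as a rotation vector (axis times angle).
In Python, from bench import ctrl gives the robot as it stands.
- The arm moves only by the tool carry_out, never from a script. Its argument "deltas" is a list of rows, each a list of 7 numbers: the shift along the tool's x, y, z in mm, then the turn, a rotation vector about the tool's x, y, z in degrees, then the finger opening in mm, from 0 to 94. In form: [[tx, ty, tz, rx, ry, rz, fingers], ...]. A call has 1 to 10 rows; each row shifts and turns the pose as measured when the row begins, along the tool's axes as they then stand; what a row does not reach is not made up. A row lasts 1/10 s, in which the tool goes at most 50 mm and 8.59 degrees, less where a joint would pass 70% of its speed; a pose out of reach is approached as far as the arm can. A call is refused whole if a number of a shift passes 50 or a number of a turn 8.59, either way. A call with a gripper value outside its range is refused whole. The fingers move at their own pace and stop on an object; "newtons" is the grip in N (left out, the last holds). Time passes only in rows, so rows that do not move let the fingers close. It gives the time, the measured TCP pose, the force and the opening at its end, in the units of the state.
- ctrl.get_state(): the state, without advancing time (a new reading comes with each control period).
- ctrl.snapshot(name): name is "scene" or "top" or "wrist"; returns the picture (384x512x3 uint8, blue, green, red); there is no depth.
- ctrl.camera_model(name): a dict with "intrinsics" (3x3 intrinsics, pixels), "R" (3x3) and "t" (3): a world point X has camera coordinates R X + t; the wrist camera has in their place "mount" (4x4, takes a point from camera to tool coordinates, whose origin is the TCP and whose axes are the tool frame's). Camera axes: x right, y down, z forward; pixel columns grow to the right and rows downward; lengths in mm; the calibration is good to about 2 mm. A picture is of the moment at which its call begins: read the wrist's pose just before it. camera_model takes no time and is no camera call.
- ctrl.sign_off(): hands the job in, once; it reports no verdict.
The state is a dict: "t": time; "joints": joint angles; "joint_vel": joint speeds; "tau": joint torques, N m; "ee_pos": TCP position; "eef_rot": TCP orientation; "contact_force": force on the tool from outside, world axes, zero at the start; "moment": the same for the moment, N m; "opening": finger opening in mm.
Only numpy, scipy, OpenCV 4.12 (cv2) and the standard library are available. Lean on these libraries where they do the work, as an engineer would, in place of code of your own. Each camera call takes 0.05 s, during which the arm holds its last target. There are 200 camera calls.

## Working session

There is one attempt and no reset: what is moved stays moved. The work goes in short steps, Python scripts to look and compute and a tool call to move; the robot and the scene stay as the last step left them, time stands still between calls to the robot, and variables do not carry over. Pictures are saved under pics/ and viewed, about 8 in all and at most 12, crops included, and the job is handed in when it is done.

Besides the shell and the picture viewer there is one more tool, called after "Request:" by a JSON object that holds its "name" and its "arguments", one argument or row to a line. carry_out: Moves the arm, as the interface text tells. Its arguments: {"type":"object","properties":{"deltas":{"type":"array"},"newtons":{"type":"number"}},"required":["deltas"]}

```bash
mkdir -p pics; python3 - <<'E'
from bench import ctrl
import cv2,json
s=ctrl.get_state();print({k:s[k] for k in('t','ee_pos','eef_rot','opening','contact_force')})
for n in('scene','top'):
    cv2.imwrite(f'pics/{n}0.png',ctrl.snapshot(n));print(n,ctrl.camera_model(n))
print(ctrl.camera_model('wrist'))
E
```

```text
{'t': 0.0, 'ee_pos': array([ 236.217794  , -578.28460193,  212.85177555]), 'eef_rot': array([-0.39484018,  2.01010803, -2.00787442]), 'opening': 94.12542190912919, 'contact_force': array([ 0.78742164,  0.04095162, -0.61613824])}
scene {'intrinsics': array([[451.51722935,   0.        , 252.8633864 ],
       [  0.        , 451.51722935, 196.02457816],
       [  0.        ,   0.        ,   1.        ]]), 'R': array([[ 0.61934729,  0.78490529, -0.01823798],
       [ 0.50610058, -0.41689379, -0.75502435],
       [-0.60022591,  0.45839203, -0.65544307]]), 't': array([-312.8309697 , -162.08617978, 1220.68420722])}
top {'intrinsics': array([[365.15188967,   0.        , 257.22620641],
       [  0.        , 365.15188967, 184.63847769],
       [  0.        ,   0.        ,   1.        ]]), 'R': array([[-0.01125129, -0.99988698,  0.0099713 ],
       [-0.98742132,  0.00953713, -0.15782328],
       [ 0.15771035, -0.01162159, -0.98741703]]), 't': array([-10.44030236, 507.14788702, 763.2522603 ])}
{'intrinsics': array([[274.72910398,   0.        , 255.14230915],
       [  0.        , 274.72910398, 190.6773424 ],
       [  0.        ,   0.        ,   1.        ]]), 'mount': array([[ 2.87720943e-04,  9.57647000e-01,  2.87944684e-01,
        -8.50399842e+01],
       [ 3.91092502e-04, -2.87944782e-01,  9.57646934e-01,
        -1.71562119e+02],
       [ 9.99999882e-01, -1.62922071e-04, -4.57376306e-04,
         1.29747195e+00],
       [ 0.00000000e+00,  0.00000000e+00,  0.00000000e+00,
         1.00000000e+00]])}
```

View pics/scene0.png

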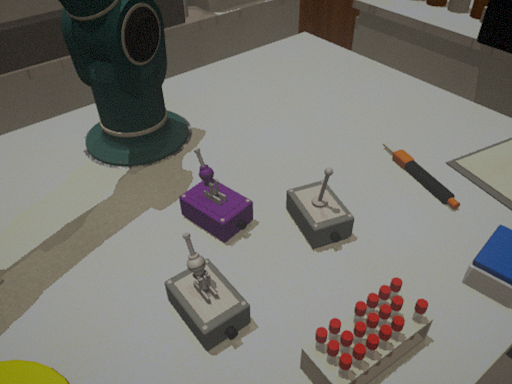

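View pics/top0.png

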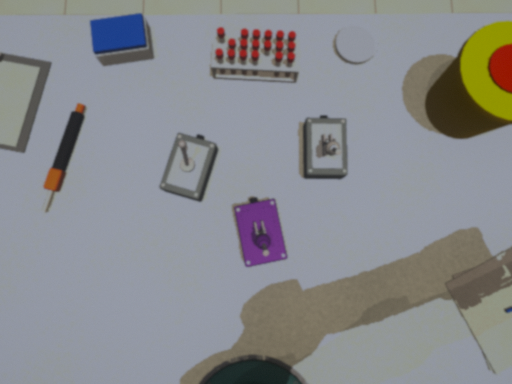

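The scene picture shows three toggles. The grey box with collar and fins is at scene (205,290) / top (326,147). The bare lever is at scene (322,200) / top (188,165), and the purple look-alike is at scene (213,200) / top (260,232). The first fits: it is grey with a ball collar and fins. I'll confirm it in a crop.

```bash
python3 - <<'E'
import cv2,numpy as np
a=cv2.imread('pics/scene0.png')[225:350,155:265];b=cv2.imread('pics/top0.png')[110:185,293:359]
a=cv2.resize(a,(440,500),interpolation=3);b=cv2.resize(b,(352,400),interpolation=3)
c=np.zeros((500,792,3),np.uint8);c[:,:440]=a;c[:400,440:]=b
cv2.imwrite('pics/crop.png',c)
E
```

```text
(no output)
```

View pics/crop.png

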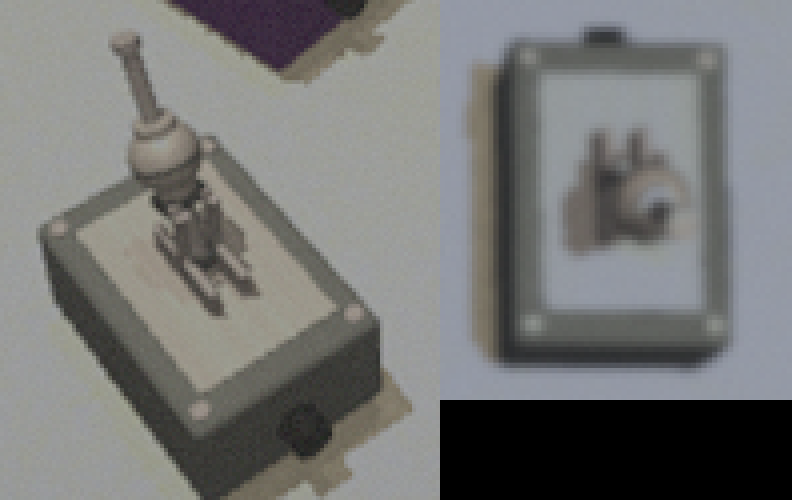

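The crop confirms it: grey box, ball collar, sleeve and two forked fins. In the scene view the ball is at (195.8,263) and the cap at (186.2,235.8). In the top view the ball is near (333,147.5). Next I triangulate these.

```bash
cat > h.py <<'E'
import numpy as np,cv2
from bench import ctrl
from scipy.spatial.transform import Rotation as Ro
def ray(cm,uv):
    d=np.linalg.inv(cm['intrinsics'])@[*uv,1.]; return -cm['R'].T@cm['t'], cm['R'].T@d
def onz(cm,uv,z):
    o,d=ray(cm,uv); return o+d*(z-o[2])/d[2]
def tri(*cu):
    A=0;b=0
    for cm,uv in cu:
        o,d=ray(cm,uv);d=d/np.linalg.norm(d);P=np.eye(3)-np.outer(d,d);A=A+P;b=b+P@o
    return np.linalg.solve(A,b)
def proj(cm,X):
    p=cm['intrinsics']@(cm['R']@np.asarray(X,float)+cm['t']);return p[:2]/p[2]
def wristcm():
    s=ctrl.get_state();m=ctrl.camera_model('wrist');T=np.eye(4);T[:3,:3]=Ro.from_rotvec(s['eef_rot']).as_matrix();T[:3,3]=s['ee_pos']
    C=np.linalg.inv(T@m['mount']);return dict(intrinsics=m['intrinsics'],R=C[:3,:3],t=C[:3,3])
E
python3 - <<'E'
from h import *
np.set_printoptions(precision=1,suppress=True)
S=ctrl.camera_model('scene');T=ctrl.camera_model('top')
ts=[(309.5,120.7),(343.1,121.2),(344.8,170.9),(310.3,170.6)];ss=[(205,327.5),(243.5,303.2),(207.2,261.2),(170,282)]
t=np.array([onz(T,u,60) for u in ts]);s=np.array([onz(S,u,60) for u in ss])
print(t,t.mean(0));print(s,s.mean(0))
print('ball',tri((S,(195.8,263)),(T,(333.3,147.5))))
c=(t.mean(0)+s.mean(0))/2
for z in(110,115):print(onz(S,(195.8,263),z),onz(T,(333.3,147.5),z))
for z in(155,165):print('cap',onz(S,(186.2,235.8),z))
print('fin tips',[onz(T,u,105) for u in((322.6,135),(330.2,135))])
print(Ro.from_rotvec(ctrl.get_state()['eef_rot']).as_matrix())
E
```

```text
[[ 645.9 -132.7   60. ]
 [ 644.2 -207.1   60. ]
 [ 532.1 -205.4   60. ]
 [ 533.5 -130.6   60. ]] [ 588.9 -169.    60. ]
[[ 645.1 -203.7   60. ]
 [ 646.9 -129.9   60. ]
 [ 535.1 -125.7   60. ]
 [ 533.6 -200.9   60. ]] [ 590.2 -165.    60. ]
ball [ 570.2 -167.8  117.7]
[ 565.2 -163.2  110. ] [ 571.3 -171.4  110. ]
[ 569.2 -165.1  115. ] [ 570.  -170.2  115. ]
cap [ 543.3 -161.8  155. ]
cap [ 552.3 -166.   165. ]
fin tips [array([ 599.4, -151.5,  105. ]), array([ 599.3, -167.2,  105. ])]
[[-0.9 -0.   0.4]
 [-0.4  0.  -0.9]
 [ 0.  -1.  -0. ]]
```

```bash
cat >> h.py <<'E'
def togo(X,yaw=-1.3):
    s=ctrl.get_state();R=Ro.from_rotvec(s['eef_rot']).as_matrix();D=Ro.from_euler('z',yaw,degrees=True).as_matrix()@np.array([[-1,0,0],[0,0,-1],[0,-1,0]]).astype(float)
    np.set_printoptions(precision=1,suppress=True)
    print('t',s['t'],'pos',s['ee_pos'],'F',s['contact_force'],'op',s['opening'])
    print('turn deg',np.degrees(Ro.from_matrix(R.T@D).as_rotvec()),'shift now',R.T@(np.array(X)-s['ee_pos']),'shift after turn',D.T@(np.array(X)-s['ee_pos']))
E
python3 -c "
from h import *
togo([569.5,-167,230])"
```

```text
t 0.1 pos [ 236.2 -578.3  212.9] F [ 0.8 -0.1 -1. ] op 93.56162500789875
turn deg [ 0.1 23.5  0. ] shift now [-464.1  -16.9 -254.7] shift after turn [-323.9  -17.1 -418.8]
```

Request:
{"name": "carry_out", "arguments": {
  "deltas": [
    [0,-15,0,0,7.8,0,94],
    [0,-15,0,0,7.8,0,94],
    [0,-10,0,0,7.9,0,94],
    [-25,0,-32,0,0,0,94],
    [-25,0,-32,0,0,0,94],
    [-25,0,-32,0,0,0,94],
    [-25,0,-32,0,0,0,94],
    [-25,0,-32,0,0,0,94],
    [-25,0,-32,0,0,0,94],
    [-25,0,-32,0,0,0,94]
  ]
}}

```text
t: 1.1
ee_pos: [420.7, -356.6, 251.2]
eef_rot: [-0.049, -2.199, 2.188]
contact_force: [1.6, 0.2, -0.6]
opening: 93.9
```

```bash
python3 -c "
from h import *
togo([569.5,-167,240])"
```

```text
t 1.1 pos [ 420.7 -356.6  251.2] F [ 1.6  0.2 -0.6] op 93.91513748104136
turn deg [ 0.3 -1.6  0.3] shift now [-139.2   11.3 -196.7] shift after turn [-144.4   11.2 -192.9]
```

Request:
{"name": "carry_out", "arguments": {
  "deltas": [
    [-25,0,-34,0.3,-1.6,0.3,94],
    [-25,0,-34,0,0,0,94],
    [-25,0,-33,0,0,0,94],
    [-25,0,-33,0,0,0,94],
    [-25,0,-33,0,0,0,94],
    [-19,5,-26,0,0,0,94],
    [0,0,0,0,0,0,94]
  ]
}}

```text
t: 1.8
ee_pos: [576.4, -152.6, 244.4]
eef_rot: [-0.014, -2.216, 2.211]
contact_force: [-0.5, -0.5, 1.2]
opening: 93.9
```

```bash
python3 -c "
from h import *
togo([569.5,-167,240])
W=wristcm()
print(proj(W,[569.5,-167,115]),proj(W,[549,-167,166]),proj(W,[590,-167,60]))
cv2.imwrite('pics/w1.png',ctrl.snapshot('wrist'))"
```

```text
t 1.8 pos [ 576.4 -152.6  244.4] F [-0.5 -0.5  1.2] op 93.89979881039514
turn deg [0.1 0.5 0.1] shift now [ 6.6  4.4 14.5] shift after turn [ 6.5  4.4 14.5]
[267.3 191.8] [269.4 226.8] [265.6 164.7]
```

View pics/w1.png

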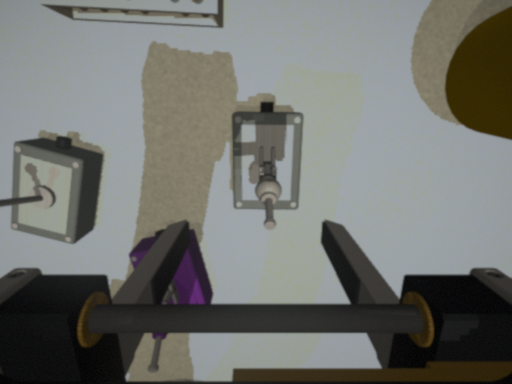

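The wrist view shows the ball at (268,189) and the cap at (269.5,225). The predictions were (267,192) and (269,227), so they agree to 2–3 mm. I'll centre, descend and close.

Request:
{"name": "carry_out", "arguments": {
  "deltas": [
    [6,10,15,0,0.5,0,94],
    [0,26,0,0,0,0,94],
    [0,26,0,0,0,0,94],
    [0,26,0,0,0,0,94],
    [0,26,0,0,0,0,70],
    [0,20,0,0,0,0,50]
  ],
  "newtons": 12
}}

```text
t: 2.45
ee_pos: [562.2, -185.3, 105.9]
eef_rot: [-0.044, -2.196, 2.206]
contact_force: [-0.3, 0.1, -0.1]
opening: 81.0
```

```bash
python3 -c "
from h import *
togo([570.5,-167.5,104])
W=wristcm()
print(proj(W,[570.5,-167.5,115]),proj(W,[549,-167,166]))
cv2.imwrite('pics/w2.png',ctrl.snapshot('wrist'))"
```

```text
t 2.45 pos [ 562.2 -185.3  105.9] F [-0.3  0.1 -0.1] op 81.0118031439382
turn deg [-0.3 -1.   0. ] shift now [ -7.6   1.8 -18.1] shift after turn [ -7.9   1.9 -18. ]
[225.9 233.7] [217.8 318.9]
```

View pics/w2.png

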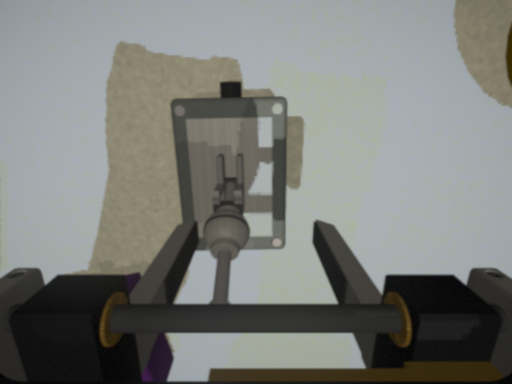

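The ball is at (226,232), which matches the prediction to within 1–2 px. The arm drifted 18 mm in y, so I'll correct before closing.

Request:
{"name": "carry_out", "arguments": {
  "deltas": [
    [-4,1,-9,-0.3,-1,0,80],
    [-2,0,-4,0,0,0,80],
    [0,0,0,0,0,0,80],
    [0,0,0,0,0,0,80]
  ]
}}

```text
t: 2.9
ee_pos: [565.9, -175.8, 103.1]
eef_rot: [-0.026, -2.206, 2.205]
contact_force: [-0.0, -0.2, 0.8]
opening: 79.9
```

```bash
python3 -c "
from h import *
togo([570.5,-167.5,104])"
```

```text
t 2.9 pos [ 565.9 -175.8  103.1] F [-0.  -0.2  0.8] op 79.91150581758816
turn deg [ 0.  -0.3  0.2] shift now [-4.4 -0.9 -8.5] shift after turn [-4.4 -0.9 -8.4]
```

Request:
{"name": "carry_out", "arguments": {
  "deltas": [
    [-4,0,-8,0,-0.3,0,80],
    [0,0,0,0,0,0,80],
    [0,0,0,0,0,0,80]
  ]
}}

```text
t: 3.2
ee_pos: [571.3, -167.4, 104.7]
eef_rot: [-0.022, -2.21, 2.21]
contact_force: [-0.3, 0.0, -0.9]
opening: 79.9
```

```bash
python3 -c "
from h import *
togo([570.5,-167.5,104])"
```

```text
t 3.2 pos [ 571.3 -167.4  104.7] F [-0.3  0.  -0.9] op 79.85284958107862
turn deg [-0.   0.1  0.1] shift now [0.8 0.7 0.1] shift after turn [0.8 0.7 0.1]
```

Positioned. Closing.

Request:
{"name": "carry_out", "arguments": {
  "deltas": [
    [0,0,0,0,0,0,40],
    [0,0,0,0,0,0,40],
    [0,0,0,0,0,0,40],
    [0,0,0,0,0,0,20],
    [0,0,0,0,0,0,20],
    [0,0,0,0,0,0,20],
    [0,0,0,0,0,0,20]
  ],
  "newtons": 15
}}

```text
t: 3.9
ee_pos: [571.3, -166.7, 104.8]
eef_rot: [-0.021, -2.211, 2.209]
contact_force: [-1.6, 1.4, 1.0]
opening: 29.2
```

Request:
{"name": "carry_out", "arguments": {
  "deltas": [
    [2,-5,0,0,0,0,20],
    [2,-5,0,0,0,0,20],
    [2,-4,0,0,0,0,20],
    [0,0,0,0,0,0,20],
    [0,0,0,0,0,0,20]
  ]
}}

```text
t: 4.4
ee_pos: [564.9, -166.5, 120.2]
eef_rot: [-0.022, -2.211, 2.21]
contact_force: [0.3, 0.7, -1.5]
opening: 28.8
```

```bash
python3 -c "
from h import *
togo([564.9,-166.5,120])
W=wristcm()
for b in([564,-167,130.7],[570.5,-167.5,115],[549,-167,166]):print(proj(W,b))
w=ctrl.snapshot('wrist');S=ctrl.camera_model('scene');s=ctrl.snapshot('scene')
c=np.zeros((480,800,3),np.uint8);c[:,:400]=cv2.resize(w[180:372,150:310],(400,480));c[:,400:]=cv2.resize(s[210:330,145:245],(400,480))
cv2.imwrite('pics/c3.png',c)"
```

```text
t 4.4 pos [ 564.9 -166.5  120.2] F [ 0.3  0.7 -1.5] op 28.813197271912635
turn deg [0.  0.1 0.1] shift now [-0.   0.2 -0. ] shift after turn [-0.   0.2 -0. ]
[254.5 246.3]
[255.1 227.1]
[254.9 302.4]
```

View pics/c3.png

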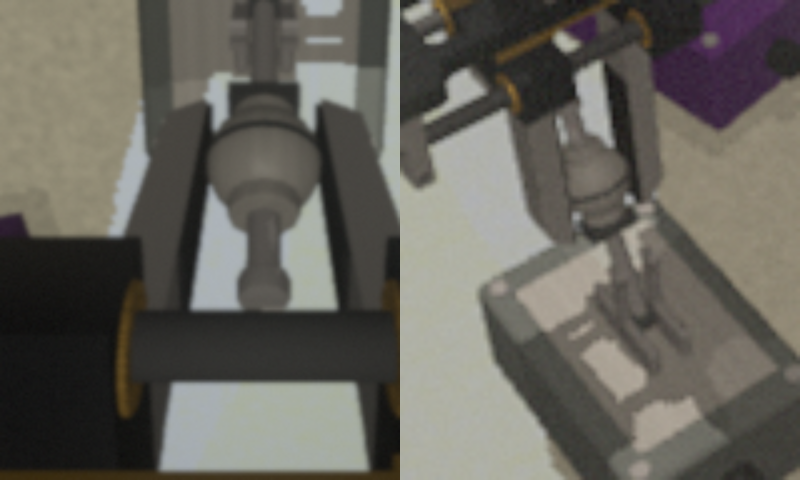

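The collar is lifted: the ball is at wrist (256,246), against (254.5,246) predicted for a 17 mm lift. The tongue is above the fins. Next is the first half of the swing.

Request:
{"name": "carry_out", "arguments": {
  "deltas": [
    [-6,-2,0,0,0,0,20],
    [-6,-1,0,0,0,0,20],
    [-6,-1,0,0,0,0,20],
    [-4,0,0,0,0,0,20],
    [0,0,0,0,0,0,20],
    [0,0,0,0,0,0,20]
  ]
}}

```text
t: 5.1
ee_pos: [588.5, -167.0, 123.3]
eef_rot: [-0.019, -2.21, 2.208]
contact_force: [-0.9, 0.9, -1.1]
opening: 29.3
```

Request:
{"name": "carry_out", "arguments": {
  "deltas": [
    [-6,-1,0,0,0,0,20],
    [-6,0,0,0,0,0,20],
    [-3,0,0,0,0,0,20],
    [0,0,0,0,0,0,20],
    [0,0,0,0,0,0,20]
  ]
}}

```text
t: 5.6
ee_pos: [604.8, -167.3, 124.3]
eef_rot: [-0.019, -2.21, 2.208]
contact_force: [-1.2, -0.7, -1.6]
opening: 28.9
```

Request:
{"name": "carry_out", "arguments": {
  "deltas": [
    [-5,1,0,0,0,0,20],
    [-5,2,0,0,0,0,20],
    [-3,1,0,0,0,0,20],
    [0,0,0,0,0,0,20],
    [0,0,0,0,0,0,20]
  ]
}}

```text
t: 6.1
ee_pos: [618.8, -167.7, 119.7]
eef_rot: [-0.019, -2.21, 2.208]
contact_force: [-1.0, -0.3, -0.4]
opening: 28.9
```

At the far stop. I'll lower along the lever, then open.

Request:
{"name": "carry_out", "arguments": {
  "deltas": [
    [2,5,0,0,0,0,20],
    [2,5,0,0,0,0,20],
    [1,3,0,0,0,0,20],
    [0,0,0,0,0,0,20],
    [0,0,0,0,0,0,20],
    [0,0,0,0,0,0,60],
    [0,0,0,0,0,0,80],
    [0,0,0,0,0,0,80],
    [0,0,0,0,0,0,80]
  ]
}}

```text
t: 7.0
ee_pos: [613.7, -167.8, 106.2]
eef_rot: [-0.022, -2.211, 2.21]
contact_force: [0.3, 0.2, 0.7]
opening: 57.5
```

```bash
python3 -c "
from h import *
togo([612,-167.5,230])
W=wristcm()
for b in([610,-168,115],[616,-168,130.7],[631,-168,166]):print(proj(W,b))
cv2.imwrite('pics/w4.png',ctrl.snapshot('wrist'))"
```

```text
t 7.0 pos [ 613.7 -167.8  106.2] F [0.3 0.2 0.7] op 57.4818458368639
turn deg [0.  0.1 0.1] shift now [   1.9 -123.8   -0.4] shift after turn [   1.7 -123.8   -0.3]
[254.2 249.1]
[253.8 253. ]
[252.6 262.8]
```

View pics/w4.png

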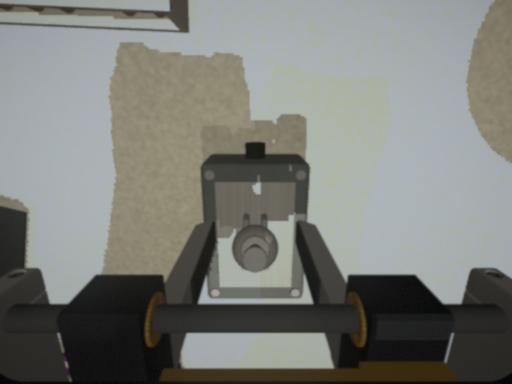

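The wrist view looks along the lever: ball at (255,248), home prediction (254,249), fingers clear. I'll retreat straight up, then check with the scene camera.

Request:
{"name": "carry_out", "arguments": {
  "deltas": [
    [0,0,0,0,0,0,90],
    [0,-5,0,0,0,0,90],
    [0,-20,0,0,0,0,90],
    [0,-30,0,0,0,0,90],
    [0,-30,0,0,0,0,90],
    [0,-30,0,0,0,0,90],
    [0,-20,0,0,0,0,90],
    [30,-10,0,0,0,0,90],
    [30,0,0,0,0,0,90],
    [0,0,0,0,0,0,90]
  ]
}}

```text
t: 8.05
ee_pos: [552.1, -166.2, 259.8]
eef_rot: [-0.022, -2.211, 2.21]
contact_force: [0.4, 0.5, 1.4]
opening: 90.1
```

```bash
python3 -c "
from h import *
togo([612,-167.5,230])
S=ctrl.camera_model('scene');s=ctrl.snapshot('scene')
P=np.array([590.2,-167.3,68])
for n,b in(('home',51),('lifted',68),('cap',106)):
  p=proj(S,P+b*np.array([.389,-.008,.921]));print(n,p,(p-[155,220])*4)
W=wristcm();print('wrist home/lift/cap',[proj(W,P+b*np.array([.389,-.008,.921])) for b in(51,68,106)])
w=ctrl.snapshot('wrist')
c=np.zeros((480,800,3),np.uint8);c[:,:440]=cv2.resize(s[220:340,155:265],(440,480));c[:270,440:]=cv2.resize(w,(360,270))
cv2.imwrite('pics/c5.png',c)"
```

```text
t 8.05 pos [ 552.1 -166.2  259.8] F [0.4 0.5 1.4] op 90.05815864657409
turn deg [0.  0.1 0. ] shift now [-60.   29.8   0.1] shift after turn [-59.9  29.8  -0.1]
home [208.7 279.5] [214.7 237.8]
lifted [210.2 275.7] [220.7 222.6]
cap [213.8 266.6] [235.2 186.4]
wrist home/lift/cap [array([255. , 134.7]), array([254.9, 129.8]), array([254.9, 116.5])]
```

View pics/c5.png

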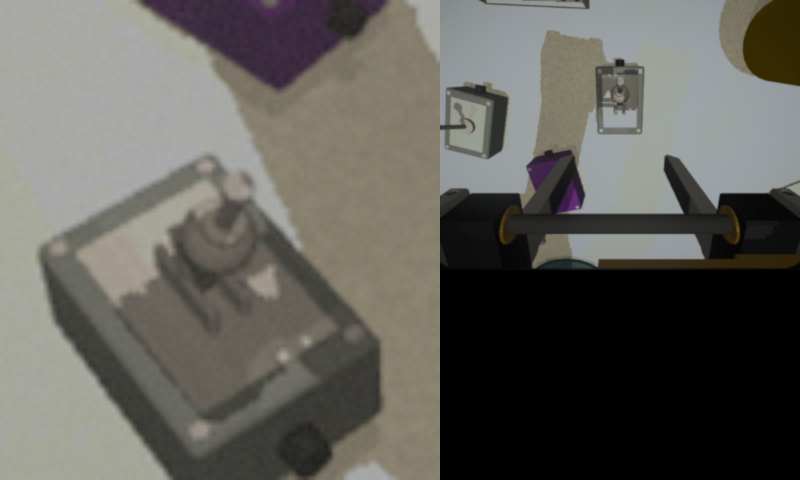

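The scene crop puts the ball at (215,240), against a home prediction of (215,238) and a lifted one of (221,223). The cap is at (237,187), predicted (235,186). So the lever is at its far stop with the collar home, and the plain toggle hasn't moved. Signing off.

```bash
python3 -c "
from bench import ctrl
print(ctrl.sign_off())"
```

```text
the job is handed in; nothing more can be done
None
```

The locking toggle is switched over and the job is handed in at about 8 s of the 35 s allowed; sign-off reported no verdict.

- **What I did:** I gripped the collar ball across the hinge axis and lifted it about 17 mm along the lever. I then swung the lever over to its far stop at 15–17 mm of lift, lowered the collar, released it and backed off straight up.
- **Last checks:** In the scene image the ball and cap lie within about 1 px of their predicted positions for the collar home and the lever at its far stop. The gripper was clear, with no contact force beyond the sensor's noise.
- **Plain toggle:** The arm never came near it, and it looked unchanged in the last wrist picture. I did not measure its tip.
- **What disagreed:** The first descent ended about 18 mm off in y, before any contact. I corrected that before closing the gripper.

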